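# Trap a heat sink in the drilling jig and hold it in the corner

## Robot

A 6-joint arm with a two-finger parallel gripper is mounted at the origin on the work surface. World frame = base frame: x ahead of the robot, y to its left, z up, the work surface at z = 0. Lengths are in m, angles in degrees, forces in N, time in s.
With the tool pointing down it reaches from about 0.4 to 0.825 m from the base axis. Payload 7 kg.
Tool frame: the origin (TCP) lies on the front face of the gripper's body, between the roots of the fingers; the fingertips stand 66 mm ahead of it and the grasp point (between the pads) lies 47 mm ahead of it; z points along the fingers, y is the line along which they close (so a half turn about z gives the same grasp; the last joint's range is limited). The gripper opens to 88 mm and grips with 3 to 60 N. Pads are 19 mm wide; open, the fingers measure 130 mm over their backs; the gripper's body (78 mm by 193 mm) begins 47 mm behind the grasp point.
Start: joints at [86.064, 20.546, 0.682, 0, -70.136, -16.507], TCP at [0.236, 0.632, 0.292] pointing down, gripper open.
Joint ranges: [-176.03, 176.03], [-82.01, 121.73], [-58.28, 71.71], [-173.87, 95.51], [-174.79, -0.11], [-173.66, 173.66]. Speed limits (degrees/s): [136.94, 136.94, 172.46, 180, 180, 180].

## Interface

Orientations are given as [roll, pitch, yaw] about the fixed x, y, z axes, in that order (R = Rz(yaw) Ry(pitch) Rx(roll)).
In Python, from plant import ctrl gives the robot as it stands.
- The arm moves only by the tool send_rows, never from a script. Its argument "deltas" is a list of rows, each a list of 2 entries, a list of its own where there are three numbers: the shift along the tool's x, y, z each as a share of 800 mm, from -1 to 1, then the turn about the tool's z as a share of 90 degrees, from -1 to 1. A call has exactly 5 rows; each row is the pose to reach, as a shift and turn from the pose commanded when the call began, along the tool's axes at that moment; what a row does not reach only later rows make up. A row lasts 1/12 s, in which the tool goes at most 41.7 mm and 7.16 degrees, less where a joint would pass 70% of its speed; a pose out of reach is approached as far as the arm can. A call with a number of a shift or a turn outside -1 to 1 is refused whole. A call with a gripper value outside its range is refused whole. "gripper" is the opening, from 0 (shut) to 1 (fully open), set as the call begins (left out, the last holds). The fingers move at their own pace and stop on an object; the grip force is fixed at half the most. Time passes only in rows, so rows that repeat a pose let the fingers close, or fill a call up. It gives the time, the measured TCP pose, the force, the opening and the grip force at its end, in the units of the state.
- ctrl.get_obs(): the state, without advancing time (a new reading comes with each control period).
- ctrl.snapshot(name): name is "side" or "top" or "wrist"; returns a dict with "color" (480x640x3 uint8, red, green, blue), "vertical_fov" (degrees; the focal length in pixels is half the picture's height over the tangent of half this angle, whatever the lens; pixels are square), "cx", "cy" (the principal point, pixels), "rvec" (rotation vector, rad) and "tvec" (3), from world to camera coordinates, as OpenCV has them. Camera axes: x right, y down, z forward; pixel columns grow to the right and rows downward; lengths in m; the calibration is good to about 2 mm. A picture is of the moment at which its call begins. There is no depth.
- ctrl.close_job(): hands the job in; it is judged then, once.
Trained networks look in a picture, given as the dict that the camera call returned (one of the last four; its "shot" number tells which), for a name from the list of things; names that differ only in an ending like _2 or _b are one class to them, and where a whole thing is asked for, a point or a joint stands for the part that bears it (a point fixed in the world has none). Each returns a list of dicts, best first, with "conf" (0 to 1); they miss things now and then, are a little off and sometimes report something else, mostly with a low value. They report only what shows in the picture. A call takes as long as a camera call. They do not tell look-alikes from the thing itself.
- ctrl.boxes_of(picture, thing): "xy" ([column, row] as shares, 0 to 1, of the picture: columns of its width, rows of its height, amid what is visible of it).
- ctrl.cut_out(picture, thing): "pixels" (480x640 bool, what is visible of it) and "xy" ([column, row] as shares, 0 to 1, of the picture: columns of its width, rows of its height, amid what is visible of it).
The state is a dict: "clock": time; "joint_pos": joint angles; "qvel": joint speeds; "tau": joint torques, N m; "tool_pos": TCP position; "orientation": TCP orientation; "force": force on the tool from outside, world axes, zero at the start; "moment": the same for the moment, N m; "opening": finger opening in m; "gripper_force": force on a finger pad.
Only numpy, scipy, OpenCV 4.12 (cv2) and the standard library are available. Lean on these libraries where they do the work, as an engineer would, in place of code of your own. Each camera call takes 0.05 s, during which the arm holds its last target. There are 200 camera calls.

## Task

Get the loose finned heat sink ready for drilling in the bench jig: slide the jig's jaw along until it bears on the heat sink and traps it square against the fixed end stop. Then, with one diagonal push on the heat sink's bare step, press it firmly both back against the fence and down on the bed, and finish while still holding that push, with the heat sink flat, flush against the fence and still between jaw and stop. Leave the solder spool, the jar and the screwdriver where they are.

Things in the scene. Friction and masses are not known exactly. Their poses are not given: they have to be found in the camera images.
- corner (a point): Inner corner of the jig where fence, end stop and bed meet, 12 mm above the bench. The jig is screwed down, but stands elsewhere and turned each time. Jig axes, used below: x from the bed to the fence (roughly away from the robot), y along the fence from jaw to end stop (roughly robot's left), z up. Fence face: plane x = 0 here; end stop face: plane y = 0 here.
- bed: The jig's bed, a dark steel plate, 150 mm (x) by 260 mm (y) and 12 mm thick, its top 12 mm above the bench, ground smooth (friction of the heat sink on the jig about 0.3, so pressing down costs part of the push on the fence). Origin: centre of its underside, jig axes.
- fence: The jig's fence, a steel bar 18 mm thick, 22 mm high above the bed, along the bed's whole far side. Origin at the bed's origin (centre of the bed's underside), jig axes; the fence's face is 50 mm in +x of it.
- stop: The fixed end stop, a steel bar 22 mm thick in y, 12 mm high above the bed, reaching 100 mm in -x from the fence. Origin at the bed's origin, jig axes; the stop's face is 85 mm in +y of it.
- jaw (a joint): How far the sliding jaw is closed, in m: 0 fully open, growing in the jig's +y towards the end stop. The jaw is a steel bar 12 mm high above the bed, 36 mm thick in y, 95 mm long in x. At 0 its face is 145 mm from the end stop's face, so it bears on the square heat sink (50 mm long) at 0.095. It slides with about 2 N of friction and stays where it is left.
- jaw_plate (a point): Centre of the upright steel thumb plate on the jaw, by which it is pushed or pinched: 10 mm thick in the jig's y, 44 mm in x, 28 mm tall, its top 52 mm above the bench. This point is 38 mm above the bench, 60 mm off the fence face, 25 mm in -y of the jaw's face. Jig axes.
- sink: The heat sink, bare aluminium, about 0.16 kg, loose on the bed between jaw and stop, askew, short of the fence. Origin: centre of its underside. Foot 66 mm (x) by 50 mm (y), 12 mm thick; four fins 5 mm thick, 11 mm pitch, 50 mm long in y, over x from -5 to +33 mm, their tops 38 mm above the underside; x from -33 to -5 mm is a bare step. +x goes to the fence, the y ends to jaw and stop.
- step (a point): Centre of the top face of the heat sink's bare step, 19 mm in its -x from its centre, 12 mm above its underside (24 mm above the bench). The first fin's flat face stands 14 mm in +x of this point, 26 mm tall: push on it and on the step together. Firmly means some 10 N each way (at least 4 N on the fence, 5 N on the bed).
- spool: Bystander: solder spool, grey, 52 mm across and 40 mm high, standing beyond the fence. Origin: centre of its underside.
- jar: Bystander: small white jar with a black cap, 40 mm across and 40 mm high, standing beyond the fence. Origin: centre of its underside.
- driver: Bystander: screwdriver, 160 mm long, lying on the bench off the end stop's end of the jig. Origin: about its middle, on the underside.
Things that resemble listed ones, but are neither listed nor needed, are in the scene too. What is shaped like the sink but black or pink is not meant.

How it is judged (in metres and radians):
On the way:
1. the jaw bears on the heat sink and presses it square against the end stop (contact force between jaw and sink above 1.5 N and contact force between stop and sink above 1 N and angle between the x axis of sink and the x axis of corner, either way round below 0.08 rad), for 0.2 s.
At the end, for the whole second after the job is handed in: The arm still presses the heat sink: at least 4 N between heat sink and fence and at least 5 N between heat sink and bed, heat sink flat (0.05 rad), within 2.5 mm of the fence and parallel to it (0.05 rad), its end within 4 mm of the end stop, the jaw closed on it (joint above 0.091), at rest (contact force between sink and fence above 4 N and contact force between sink and bed above 5 N and contact force between any of the fingers, the arm and sink above 4 N and x of sink in the frame of corner above -0.0355 m and angle between the x axis of sink and the x axis of corner, either way round below 0.05 rad and y of sink in the frame of corner above -0.029 m and value of joint jaw above 0.091 m and angle between sink's own z axis and vertical below 0.05 rad and linear speed of sink below 0.01 m/s); the arm keeps its last pose, push and grip.
It fails at once if the spool, jar or screwdriver is disturbed (distance of any of spool, jar, driver from where it was at the start of the episode above 0.02 m).
It also fails if it takes over 58 s, if anything falls off the work surface, if the arm or the gripper's body presses on something with over 40 N, if the wrist force passes 120 N, or if a joint passes its speed limit or range.

## Working session

There is one attempt and no reset: what is moved stays moved. The work goes in short steps, Python scripts to look and compute and a tool call to move; the robot and the scene stay as the last step left them, time stands still between calls to the robot, and variables do not carry over. Pictures are saved under pics/ and viewed, at most 10 in all, crops included, and the job is handed in when it is done.

Besides the shell and the picture viewer there is one more tool, called after "Call:" in YAML: its name, and indented under it one key for each argument. send_rows: Moves the arm, as the interface text tells. Shift numbers are shares of 800 mm and turn numbers shares of 90 degrees, none past 1 either way. Its arguments: {"type":"object","properties":{"deltas":{"type":"array","items":{"type":"array"}},"gripper":{"type":"number"}},"required":["deltas"]}

```bash
mkdir -p pics; cat > h.py <<'E'
import numpy as np, cv2
from plant import ctrl
from scipy.spatial.transform import Rotation as Ro
def K(p):
    f=240/np.tan(np.radians(p["vertical_fov"]/2)); return np.array([[f,0,p["cx"]],[0,f,p["cy"]],[0,0,1.]])
def ray(p,uv,z):
    R=cv2.Rodrigues(np.array(p["rvec"],float))[0]; t=np.array(p["tvec"],float).ravel()
    c=-R.T@t; d=R.T@np.linalg.inv(K(p))@np.array([uv[0],uv[1],1.]); return c+d*(z-c[2])/d[2]
def proj(p,X):
    return cv2.projectPoints(np.array(X,float).reshape(-1,3),np.array(p["rvec"],float),np.array(p["tvec"],float),K(p),None)[0].reshape(-1,2)
def save(p,n): cv2.imwrite("pics/"+n+".png",p["color"][:,:,::-1])
def pr(o): print({k:np.round(o[k],4).tolist() for k in("clock","tool_pos","orientation","force","opening","joint_pos")})
E
python3 - <<'E'
from h import *
pr(ctrl.get_obs())
for n in("top","side"):
    p=ctrl.snapshot(n); save(p,n+"0")
    print(n,p["cx"],p["cy"],p["vertical_fov"],cv2.Rodrigues(np.array(p["rvec"]))[0].round(2).tolist(),np.round(p["tvec"],3).tolist())
    for t in("sink","jaw_plate","bed","fence","stop","step","spool","jar","driver"):
        for b in ctrl.cut_out(p,t)[:3]:
            uv=np.array(b["xy"])*[640,480]; print(t,round(b["conf"],2),uv.round(),ray(p,uv,.02).round(3))
E
```

```text
{'clock': 0.0, 'tool_pos': [0.2356, 0.6321, 0.2912], 'orientation': [179.9051, -0.0084, -20.4476], 'force': [-0.6398, 0.4385, -0.3962], 'opening': 0.0879, 'joint_pos': [86.0649, 20.5919, 0.6333, -0.0201, -70.1349, -16.5057]}
top 322.0581752548603 233.55674265955219 49.18311464557614 [[-0.01, -1.0, -0.03], [-1.0, 0.01, -0.06], [0.06, 0.03, -1.0]] [0.1, 0.569, 0.86]
sink 0.6 [300. 279.] [0.495 0.131 0.02 ]
sink 0.57 [433. 239.] [ 0.56  -0.092  0.02 ]
jaw_plate 0.82 [485. 256.] [ 0.53  -0.177  0.02 ]
bed 0.78 [444. 249.] [ 0.542 -0.11   0.02 ]
bed 0.73 [450. 232.] [ 0.571 -0.121  0.02 ]
fence 0.98 [458. 203.] [ 0.619 -0.135  0.02 ]
stop 0.7 [390. 213.] [ 0.603 -0.021  0.02 ]
step 0.96 [423. 356.] [ 0.366 -0.071  0.02 ]
step 0.77 [299. 279.] [0.496 0.132 0.02 ]
step 0.62 [431. 238.] [ 0.56  -0.089  0.02 ]
spool 0.61 [414. 139.] [ 0.728 -0.064  0.02 ]
jar 0.57 [521. 185.] [ 0.648 -0.241  0.02 ]
jar 0.21 [434. 240.] [ 0.557 -0.093  0.02 ]
driver 0.95 [317. 207.] [0.616 0.1   0.02 ]
side 321.48471132884225 242.14855328312885 50.282719216185995 [[0.99, -0.13, -0.01], [-0.08, -0.52, -0.85], [0.11, 0.84, -0.53]] [-0.562, 0.155, 0.64]
sink 0.97 [263. 270.] [0.492 0.112 0.02 ]
sink 0.71 [324. 360.] [ 0.559 -0.089  0.02 ]
jaw_plate 0.58 [313. 426.] [ 0.534 -0.182  0.02 ]
bed 0.56 [310. 402.] [ 0.534 -0.151  0.02 ]
stop 0.59 [350. 323.] [ 0.601 -0.028  0.02 ]
step 0.86 [324. 361.] [ 0.558 -0.092  0.02 ]
step 0.71 [158. 372.] [ 0.362 -0.081  0.02 ]
step 0.69 [264. 266.] [0.495 0.121 0.02 ]
jar 0.93 [438. 461.] [ 0.65  -0.241  0.02 ]
jar 0.36 [376. 399.] [ 0.607 -0.156  0.02 ]
driver 0.57 [347. 271.] [0.619 0.089 0.02 ]
```

View pics/top0.png

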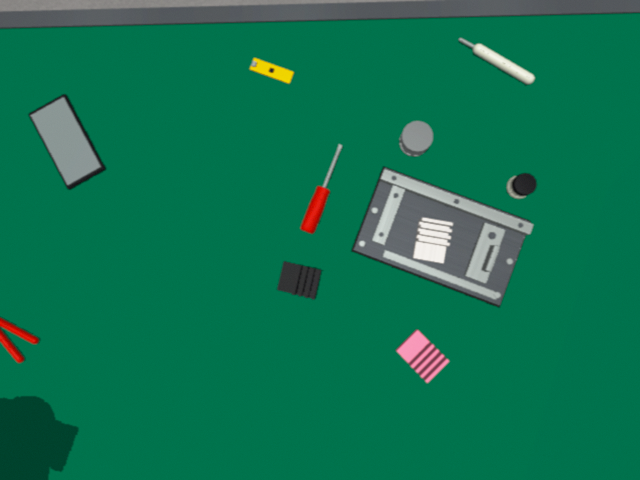

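View pics/side0.png

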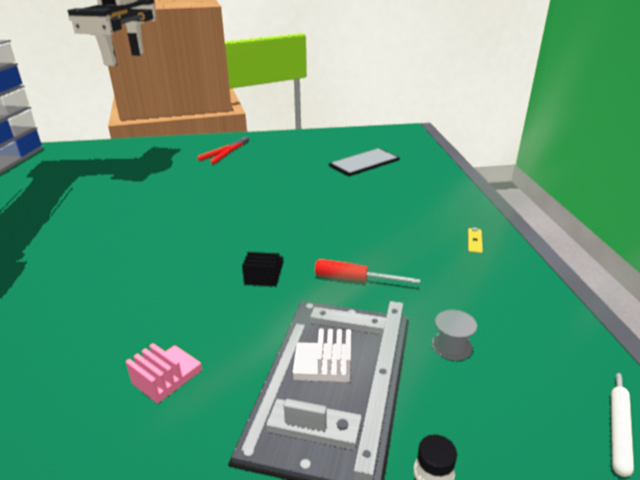

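The top view shows the jig with corners at about (384,168), (533,228), (501,305) and (354,250). The aluminium sink is at (433,239) and the jaw plate at (490,257). The black (300,280) and pink (423,356) pieces are decoys. The fence is on the far side and the stop on the left. Next I'll fit the jig pose from its outline.

```bash
cat >> h.py <<'E'
def jig(yaw,o):
    y=np.radians(yaw); return np.array([[np.cos(y),-np.sin(y)],[np.sin(y),np.cos(y)]]),np.array(o)
E
python3 - <<'E'
from h import *
p=ctrl.snapshot("top"); im=p["color"].astype(int)
m=((im[:,:,1]-im[:,:,0])<40).astype(np.uint8)
n,l=cv2.connectedComponents(m); k=l[262,400]; print(k,(l==k).sum())
c=max(cv2.findContours((l==k).astype(np.uint8),0,2)[0],key=len)[:,0,:]
w=np.array([ray(p,q,.012)[:2] for q in c]).astype(np.float32)
(cx,cy),s,a=cv2.minAreaRect(w); print(cx,cy,s,a)
yaw=a if abs(a)<45 else a-90; R,o=jig(yaw,(cx,cy)); print("yaw",yaw,"corner",o+R@[.05,.085],"plate",o+R@[-.01,-.085])
for b in ctrl.cut_out(p,"sink"):
    mm=b["pixels"]; 
    if mm[239,433]:
        w=np.array([ray(p,q,.03)[:2] for q in np.argwhere(mm)[:,::-1]]).mean(0); print("sink in corner frame",R.T@(w-o-R@[.05,.085]))
v=p["color"][:,:,::-1].copy()
def L(pts,col):
    X=[np.r_[o+R@np.array(q[:2]),q[2]] for q in pts]; cv2.polylines(v,[(proj(p,X)*16).round().astype(int)],True,col,1,cv2.LINE_AA,4)
L([(.075,.13,.012),(.075,-.13,.012),(-.075,-.13,.012),(-.075,.13,.012)],(0,255,255))
L([(.05,.13,.034),(.05,-.13,.034)],(0,0,255)); L([(.05,.085,.024),(-.05,.085,.024)],(0,0,255))
L([(.012,-.08,.052),(-.032,-.08,.052),(-.032,-.09,.052),(.012,-.09,.052)],(255,0,255))
cv2.imwrite("pics/fit.png",cv2.resize(v[150:320,340:550],None,fx=3.5,fy=3.5,interpolation=cv2.INTER_CUBIC))
E
```

```text
7 14433
0.5636519193649292 -0.10872490704059601 (0.26949894428253174, 0.15405091643333435) 68.3631362915039
yaw -21.636863708496094 corner [ 0.64147032 -0.04815019] plate [ 0.5230151  -0.18404853]
sink in corner frame [-0.06360742 -0.06788304]
```

View pics/fit.png

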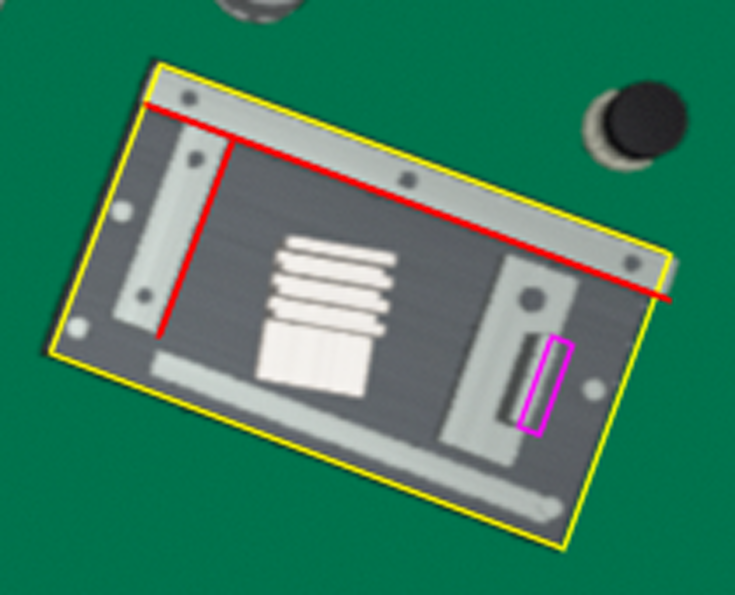

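The fit is good to about 3 mm along y (the outline picked up shadow on that side), so I'll shift it +3 mm and set out.

Call:
send_rows:
  deltas:
    - [[0.042, 0.03, 0], 0]
    - [[0.084, 0.06, 0], 0]
    - [[0.126, 0.09, 0], 0]
    - [[0.168, 0.12, 0], 0]
    - [[0.21, 0.152, 0], 0]
  gripper: 0

```text
clock: 1.52
tool_pos: [0.3511, 0.4588, 0.2923]
orientation: [-180.0, -0.0, -20.4]
force: [-0.1, 0.1, 0.4]
opening: 0.0598
gripper_force: 0.0
```

Call:
send_rows:
  deltas:
    - [[0.024, 0.036, 0.005], 0]
    - [[0.048, 0.072, 0.01], 0]
    - [[0.072, 0.108, 0.015], 0]
    - [[0.096, 0.144, 0.02], 0]
    - [[0.12, 0.18, 0.028], 0.013]

```text
clock: 1.93
tool_pos: [0.3903, 0.2903, 0.2702]
orientation: [-179.9, -0.0, -21.6]
force: [0.5, 0.5, 0.3]
opening: 0.0269
gripper_force: 0.0
```

Call:
send_rows:
  deltas:
    - [[0.024, 0.036, 0.005], 0]
    - [[0.048, 0.072, 0.01], 0]
    - [[0.072, 0.108, 0.015], 0]
    - [[0.096, 0.144, 0.02], 0]
    - [[0.12, 0.18, 0.028], 0]

```text
clock: 2.35
tool_pos: [0.4265, 0.1212, 0.248]
orientation: [-179.9, -0.1, -21.6]
force: [0.1, -0.2, 0.9]
opening: 0.0009
gripper_force: 0.0
```

Call:
send_rows:
  deltas:
    - [[0.024, 0.036, 0.005], 0]
    - [[0.048, 0.072, 0.01], 0]
    - [[0.072, 0.108, 0.015], 0]
    - [[0.096, 0.144, 0.02], 0]
    - [[0.12, 0.18, 0.028], 0]

```text
clock: 2.77
tool_pos: [0.4629, -0.0483, 0.2256]
orientation: [-179.9, -0.1, -21.6]
force: [0.3, -0.0, -0.1]
opening: 0.0005
gripper_force: 0.0
```

```bash
cat >> h.py <<'E'
YAW=-21.64; Rj,_=jig(YAW,(0,0)); O=np.array([.56365,-.10872])+Rj@[0,.003]; C=O+Rj@[.05,.085]
def draw(p,n,jaw=0,C=C,R=Rj):
    v=p["color"][:,:,::-1].copy()
    def L(pts,col):
        X=[np.r_[C+R@np.array(q[:2]),q[2]] for q in pts]; cv2.polylines(v,[(proj(p,X)*16).round().astype(int)],True,col,1,cv2.LINE_AA,4)
    L([(.025,.045,.012),(.025,-.215,.012),(-.125,-.215,.012),(-.125,.045,.012)],(0,255,255))
    L([(0,.045,.034),(0,-.215,.034)],(0,0,255)); L([(0,0,.024),(-.1,0,.024)],(0,0,255))
    y=-.165+jaw; L([(-.038,y,.052),(-.082,y,.052),(-.082,y-.01,.052),(-.038,y-.01,.052)],(255,0,255))
    cv2.imwrite("pics/"+n+".png",v)
def jf(): # tool pose in corner frame
    o=ctrl.get_obs(); q=Rj.T@(np.array(o["tool_pos"][:2])-C); f=Rj.T@np.array(o["force"][:2]); print("clk",o["clock"],"jig xy",q.round(4),"z",round(o["tool_pos"][2],4),"yaw",o["orientation"],"F",f.round(1),round(o["force"][2],1))
E
python3 - <<'E'
from h import *
p=ctrl.snapshot("wrist"); draw(p,"w1"); jf()
E
```

```text
clk 2.8167 jig xy [-0.1647 -0.0727] z 0.2239 yaw [ 1.79924834e+02  3.88495936e-02 -2.17154111e+01] F [ 2.9 -3.5] -0.8
```

View pics/w1.png

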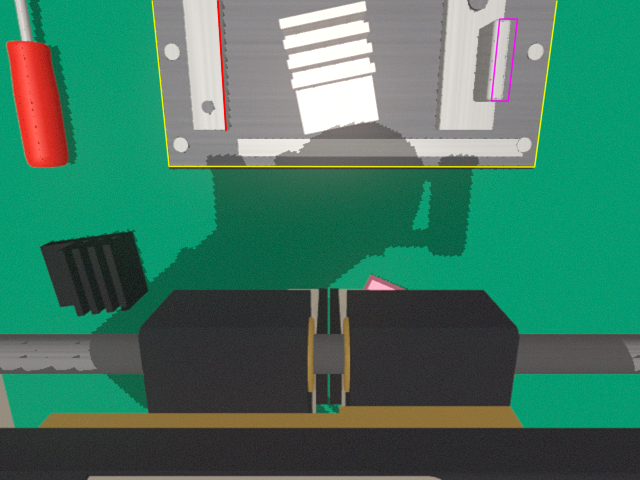

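The overlay lines up: the bed and stop match, and the plate at (505,60) sits about 3 mm further closed. I'll move behind the plate and go down.

Call:
send_rows:
  deltas:
    - [[0.026, 0.034, 0], 0]
    - [[0.053, 0.068, 0], 0]
    - [[0.079, 0.102, 0], 0]
    - [[0.105, 0.136, 0], 0]
    - [[0.131, 0.169, 0], 0]

```text
clock: 3.23
tool_pos: [0.5104, -0.2127, 0.2252]
orientation: [-180.0, -0.0, -21.6]
force: [-0.2, -0.3, -0.1]
opening: 0.0002
gripper_force: 0.0
```

Call:
send_rows:
  deltas:
    - [[0, 0, 0.03], 0]
    - [[0, 0, 0.07], 0]
    - [[0, 0, 0.11], 0]
    - [[0, 0, 0.145], 0]
    - [[0, 0, 0.158], 0]

```text
clock: 3.65
tool_pos: [0.508, -0.2108, 0.0949]
orientation: [179.9, 0.3, -21.7]
force: [-0.2, -0.1, 0.3]
opening: 0.0003
gripper_force: 0.0
```

```bash
python3 -c "
from h import *
jf()"
```

```text
clk 3.65 jig xy [-0.0641 -0.2034] z 0.0949 yaw [179.93258245   0.29567265 -21.67921648] F [-0.2 -0.2] 0.3
```

Call:
send_rows:
  deltas:
    - [[0, -0.011, 0], 0]
    - [[0, -0.022, 0], 0]
    - [[0, -0.033, 0], 0]
    - [[0, -0.044, 0], 0]
    - [[0, -0.055, 0], 0]

```text
clock: 4.07
tool_pos: [0.5272, -0.1691, 0.0999]
orientation: [-180.0, -0.1, -21.6]
force: [-2.1, -3.5, 0.8]
opening: 0.0002
gripper_force: 1.8
```

Call:
send_rows:
  deltas:
    - [[0, -0.011, 0], 0]
    - [[0, -0.022, 0], 0]
    - [[0, -0.033, 0], 0]
    - [[0, -0.044, 0], 0]
    - [[0, -0.055, 0], 0]

```text
clock: 4.48
tool_pos: [0.5432, -0.1283, 0.0989]
orientation: [-180.0, -0.1, -21.6]
force: [-0.7, -4.1, 2.6]
opening: 0.0003
gripper_force: 2.3
```

Call:
send_rows:
  deltas:
    - [[0, -0.002, 0], 0]
    - [[0, -0.004, 0], 0]
    - [[0, -0.006, 0], 0]
    - [[0, -0.008, 0], 0]
    - [[0, -0.01, 0], 0]

```text
clock: 4.9
tool_pos: [0.5456, -0.1218, 0.0986]
orientation: [-180.0, -0.0, -21.6]
force: [0.2, -3.6, 1.8]
opening: 0.0005
gripper_force: 1.5
```

```bash
python3 -c "
from h import *
jf();p=ctrl.snapshot('top');q=proj(p,[*C,.03])[0];print(q);v=p['color'][150:320,340:550,::-1];cv2.imwrite('pics/t2.png',cv2.resize(v,None,fx=3,fy=3))"
```

```text
clk 4.9 jig xy [-0.0619 -0.1068] z 0.0986 yaw [-1.79996070e+02 -1.48567563e-02 -2.16334438e+01] F [ 1.5 -3.3] 1.8
[404.71619285 188.72904768]
```

View pics/t2.png

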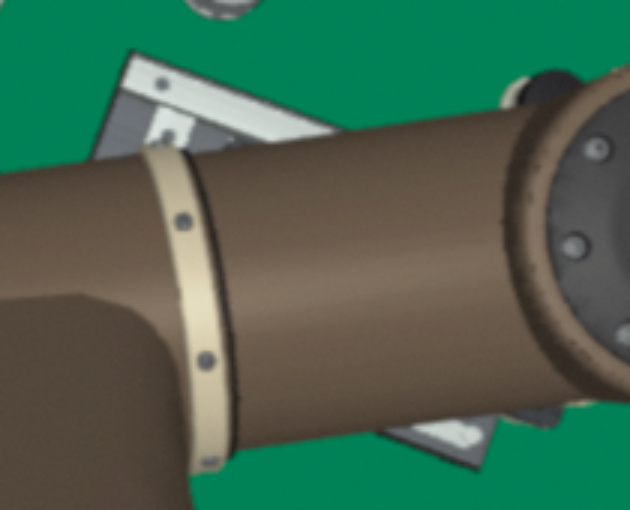

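The arm hides the jig, so I'll go on by force, about 1 mm per row.

Call:
send_rows:
  deltas:
    - [[0, -0.001, 0], 0]
    - [[0, -0.002, 0], 0]
    - [[0, -0.003, 0], 0]
    - [[0, -0.004, 0], 0]
    - [[0, -0.005, 0], 0]

```text
clock: 5.37
tool_pos: [0.547, -0.1179, 0.0985]
orientation: [180.0, 0.0, -21.6]
force: [-0.1, -3.3, 0.5]
opening: 0.0003
gripper_force: 1.4
```

Call:
send_rows:
  deltas:
    - [[0, -0.001, 0], 0]
    - [[0, -0.002, 0], 0]
    - [[0, -0.003, 0], 0]
    - [[0, -0.003, 0], 0]
    - [[0, -0.003, 0], 0]

```text
clock: 5.78
tool_pos: [0.5478, -0.1155, 0.0985]
orientation: [-180.0, 0.0, -21.6]
force: [0.2, -1.8, 0.8]
opening: 0.0004
gripper_force: 0.7
```

Call:
send_rows:
  deltas:
    - [[0, -0.001, 0], 0]
    - [[0, -0.002, 0], 0]
    - [[0, -0.002, 0], 0]
    - [[0, -0.002, 0], 0]
    - [[0, -0.002, 0], 0]

```text
clock: 6.2
tool_pos: [0.5484, -0.1141, 0.0985]
orientation: [-180.0, 0.0, -21.6]
force: [-0.1, -1.4, 0.5]
opening: 0.0004
gripper_force: 0.9
```

Call:
send_rows:
  deltas:
    - [[0, -0.001, 0], 0]
    - [[0, -0.002, 0], 0]
    - [[0, -0.002, 0], 0]
    - [[0, -0.002, 0], 0]
    - [[0, -0.002, 0], 0]

```text
clock: 6.62
tool_pos: [0.549, -0.1127, 0.0985]
orientation: [180.0, 0.0, -21.6]
force: [-0.7, -2.3, 0.3]
opening: 0.0006
gripper_force: 1.0
```

```bash
python3 -c "
from h import *
jf();p=ctrl.snapshot('wrist');draw(p,'w2',.095);draw(ctrl.snapshot('side'),'s2',.095)
a=cv2.imread('pics/w2.png');b=cv2.imread('pics/s2.png')[230:470,200:520];cv2.imwrite('pics/c2.png',np.hstack([cv2.resize(a,(400,300)),cv2.resize(b,(400,300))]))"
```

```text
clk 6.6167 jig xy [-0.0622 -0.0971] z 0.0985 yaw [ 1.79999443e+02  7.21106006e-03 -2.16095975e+01] F [ 0.2 -2.4] 0.3
```

View pics/c2.png

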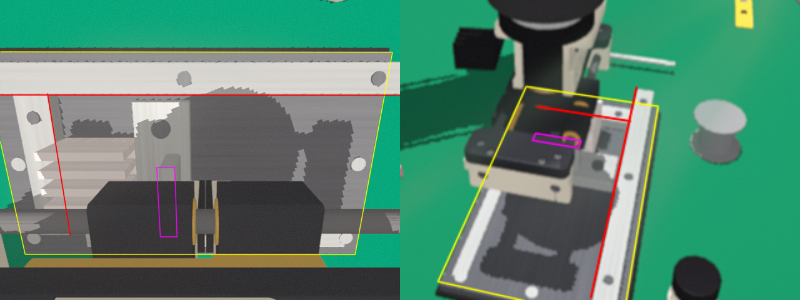

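In the wrist view the jaw bears on the sink, with the plate about 4 mm short of fully closed, so I'll keep pushing.

Call:
send_rows:
  deltas:
    - [[0, -0.001, 0], 0]
    - [[0, -0.002, 0], 0]
    - [[0, -0.003, 0], 0]
    - [[0, -0.003, 0], 0]
    - [[0, -0.003, 0], 0]

```text
clock: 7.13
tool_pos: [0.5493, -0.1116, 0.0985]
orientation: [179.9, 0.0, -21.6]
force: [-1.5, -9.3, 1.0]
opening: 0.0004
gripper_force: 4.8
```

Call:
send_rows:
  deltas:
    - [[0, -0.001, 0], 0]
    - [[0, -0.002, 0], 0]
    - [[0, -0.002, 0], 0]
    - [[0, -0.002, 0], 0]
    - [[0, -0.002, 0], 0]

```text
clock: 7.55
tool_pos: [0.5494, -0.1114, 0.0986]
orientation: [179.8, 0.1, -21.6]
force: [-1.9, -17.8, 1.0]
opening: 0.0003
gripper_force: 8.8
```

Stalled at 18 N. I'll check that it's square.

```bash
python3 -c "
from h import *
jf();p=ctrl.snapshot('wrist');draw(p,'w3',.095)
a=cv2.imread('pics/w3.png')[120:380,40:360];cv2.imwrite('pics/c3.png',cv2.resize(a,None,fx=2.3,fy=2.3))"
```

```text
clk 7.55 jig xy [-0.0622 -0.0958] z 0.0986 yaw [ 1.79797752e+02  8.12292111e-02 -2.16389292e+01] F [  4.8 -17.2] 1.0
```

View pics/c3.png

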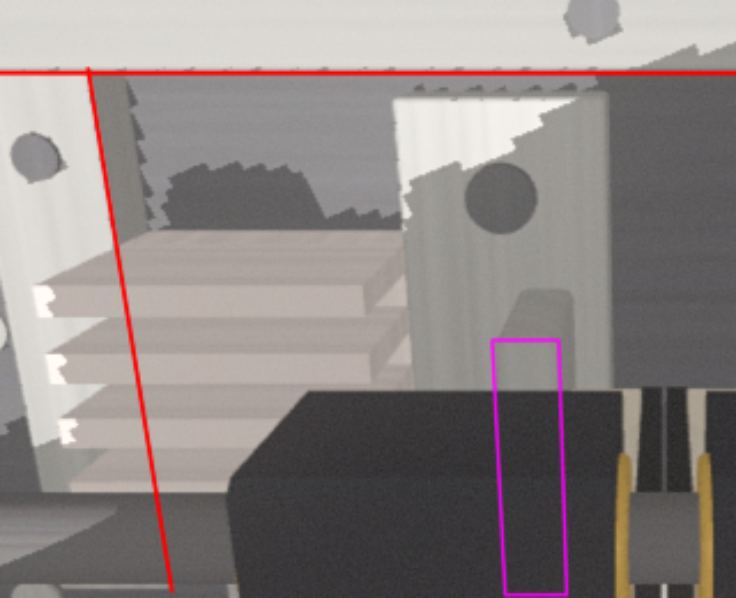

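The fins are parallel to the fence (horizontal at rows 230–460), and the sink is trapped and square, some 28 mm short of the fence. I'll back off, lift, and look at the step.

Call:
send_rows:
  deltas:
    - [[0, 0.008, 0], 0]
    - [[0, 0.015, -0.01], 0]
    - [[0, 0.015, -0.05], 0]
    - [[0, 0.015, -0.095], 0]
    - [[0, 0.015, -0.135], 0]

```text
clock: 8.02
tool_pos: [0.5461, -0.1201, 0.2088]
orientation: [-180.0, -0.0, -21.6]
force: [2.0, -0.5, -0.3]
opening: 0.0002
gripper_force: 0.0
```

Call:
send_rows:
  deltas:
    - [[-0.03, -0.02, 0], 0]
    - [[-0.06, -0.045, 0], 0]
    - [[-0.09, -0.07, 0], 0]
    - [[-0.12, -0.09, 0], 0]
    - [[-0.138, -0.104, 0], 0]

```text
clock: 8.43
tool_pos: [0.4727, -0.0005, 0.2074]
orientation: [-179.9, -0.0, -21.6]
force: [-0.3, -0.2, 0.9]
opening: 0.0001
gripper_force: 0.0
```

```bash
python3 -c "
from h import *
ctrl.snapshot('wrist');ctrl.snapshot('wrist');jf();p=ctrl.snapshot('wrist');draw(p,'w4',.095)"
```

```text
clk 8.5333 jig xy [-0.1743 -0.0205] z 0.2076 yaw [-1.79882400e+02 -5.50946426e-02 -2.14496372e+01] F [0.4 1. ] -0.9
```

View pics/w4.png

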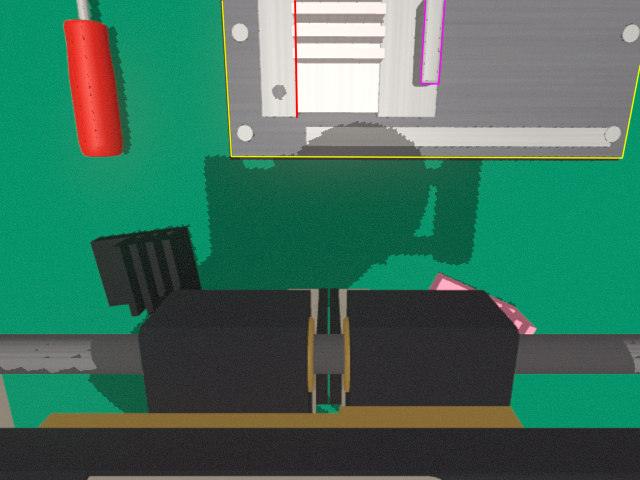

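The jaw now matches 0.095, and the sink sits square between stop and jaw. The near edge of the step is at row 112 and the first fin's face at about row 60.

```bash
python3 -c "
from h import *
p=ctrl.snapshot('wrist');jf()
g=p['color'][:,320:360].mean((1,2));print(g[40:125].round().astype(int).tolist())
for uv,z in(((340,112),.024),((340,61),.024),((340,58),.05),((298,100),.024),((379,100),.024)): print(uv,z,Rj.T@(ray(p,uv,z)[:2]-C))"
```

```text
clk 8.6333 jig xy [-0.1726 -0.0212] z 0.2075 yaw [-1.79916584e+02 -7.09704020e-02 -2.15005376e+01] F [0.6 0.1] -0.6
[148, 150, 148, 147, 154, 213, 251, 252, 252, 252, 250, 250, 250, 250, 250, 250, 250, 250, 251, 251, 192, 152, 151, 149, 161, 228, 252, 253, 252, 252, 252, 252, 252, 252, 252, 252, 252, 252, 252, 252, 252, 252, 253, 253, 253, 253, 253, 253, 253, 253, 253, 253, 253, 253, 253, 253, 253, 253, 253, 253, 253, 253, 253, 253, 253, 253, 253, 253, 253, 253, 253, 253, 253, 246, 167, 143, 147, 148, 149, 149, 149, 148, 143, 134, 129]
(340, 112) 0.024 [-0.09579975 -0.02739242]
(340, 61) 0.024 [-0.06645928 -0.02706159]
(340, 58) 0.05 [-0.06801067 -0.02643956]
(298, 100) 0.024 [-0.08882348 -0.00146851]
(379, 100) 0.024 [-0.08864299 -0.05130349]
```

Call:
send_rows:
  deltas:
    - [[0.04, 0.002, 0], 0]
    - [[0.08, 0.004, 0], 0]
    - [[0.11, 0.006, 0], 0]
    - [[0.114, 0.006, 0], 0]
    - [[0.114, 0.006, 0], 0]

```text
clock: 9.05
tool_pos: [0.5584, -0.0415, 0.2058]
orientation: [180.0, 0.0, -21.8]
force: [0.1, 0.0, 0.1]
opening: 0.0005
gripper_force: 0.0
```

Call:
send_rows:
  deltas:
    - [[0, 0, 0.035], 0]
    - [[0, 0, 0.075], 0]
    - [[0, 0, 0.11], 0]
    - [[0, 0, 0.13], 0]
    - [[0, 0, 0.135], 0]

```text
clock: 9.47
tool_pos: [0.5546, -0.0408, 0.0957]
orientation: [179.8, 0.3, -21.7]
force: [-0.7, -0.6, -0.1]
opening: 0.0003
gripper_force: 0.0
```

Call:
send_rows:
  deltas:
    - [[0, 0, 0], 0]
    - [[0, 0, 0], 0]
    - [[0, 0, 0], 0]
    - [[0, 0, 0], 0]
    - [[0, 0, 0], 0]

```text
clock: 9.88
tool_pos: [0.5577, -0.04, 0.0998]
orientation: [-179.9, -0.1, -21.6]
force: [-0.3, 0.0, -0.2]
opening: 0.0002
gripper_force: 0.0
```

```bash
python3 -c "
from h import *
jf()"
```

```text
clk 9.8833 jig xy [-0.0809 -0.0264] z 0.0998 yaw [-1.79926827e+02 -1.00551589e-01 -2.16076838e+01] F [-0.3 -0.1] -0.2
```

Call:
send_rows:
  deltas:
    - [[0, 0, 0.005], 0]
    - [[0, 0, 0.01], 0]
    - [[0, 0, 0.011], 0]
    - [[0, 0, 0.011], 0]
    - [[0, 0, 0.011], 0]

```text
clock: 10.3
tool_pos: [0.5572, -0.0401, 0.0899]
orientation: [180.0, -0.0, -21.6]
force: [-1.6, 0.5, 4.7]
opening: 0.0003
gripper_force: 2.5
```

Call:
send_rows:
  deltas:
    - [[0.004, 0, 0], 0]
    - [[0.008, 0, 0], 0]
    - [[0.012, 0, 0], 0]
    - [[0.016, 0, 0], 0]
    - [[0.02, 0, 0], 0]

```text
clock: 10.72
tool_pos: [0.5719, -0.0461, 0.0899]
orientation: [180.0, 0.0, -21.6]
force: [-2.1, 1.4, 6.3]
opening: -0.0001
gripper_force: 3.0
```

Call:
send_rows:
  deltas:
    - [[0.004, 0, 0], 0]
    - [[0.008, 0, 0], 0]
    - [[0.012, 0, 0], 0]
    - [[0.014, 0, 0], 0]
    - [[0.016, 0, 0], 0]

```text
clock: 11.13
tool_pos: [0.5839, -0.0508, 0.0899]
orientation: [180.0, 0.0, -21.6]
force: [-2.4, 1.8, 5.7]
opening: 0.0003
gripper_force: 3.1
```

```bash
python3 -c "
from h import *
jf()"
```

```text
clk 11.1333 jig xy [-0.0526 -0.0267] z 0.0899 yaw [ 1.79989817e+02  1.41222252e-02 -2.16065178e+01] F [-2.9  0.8] 5.7
```

Already in contact, down (6 N) and sliding. About 5 mm to go to the fence.

Call:
send_rows:
  deltas:
    - [[0.002, 0, 0], 0]
    - [[0.004, 0, 0], 0]
    - [[0.005, 0, 0], 0]
    - [[0.006, 0, 0], 0]
    - [[0.006, 0, 0], 0]

```text
clock: 11.55
tool_pos: [0.5879, -0.0526, 0.0899]
orientation: [180.0, 0.1, -21.6]
force: [-2.7, 1.3, 7.7]
opening: 0.0002
gripper_force: 3.5
```

Call:
send_rows:
  deltas:
    - [[0.001, 0, 0], 0]
    - [[0.002, 0, 0], 0]
    - [[0.003, 0, 0], 0]
    - [[0.003, 0, 0], 0]
    - [[0.003, 0, 0], 0]

```text
clock: 11.97
tool_pos: [0.5883, -0.0528, 0.0899]
orientation: [179.9, 0.2, -21.6]
force: [-11.0, 7.8, 14.2]
opening: 0.0002
gripper_force: 10.6
```

```bash
python3 -c "
from h import *
jf()"
```

```text
clk 11.9667 jig xy [-0.0478 -0.0269] z 0.0899 yaw [179.94006622   0.23038657 -21.62493666] F [-13.1   3.2] 14.2
```

Stalled at x = −0.0478, matching the −0.0475 expected with the sink flush. I'll add a touch more push.

Call:
send_rows:
  deltas:
    - [[0.001, 0, 0], 0]
    - [[0.001, 0, 0], 0]
    - [[0.001, 0, 0], 0]
    - [[0.001, 0, 0], 0]
    - [[0.001, 0, 0], 0]

```text
clock: 12.38
tool_pos: [0.5884, -0.0528, 0.0899]
orientation: [179.9, 0.3, -21.6]
force: [-14.7, 10.9, 17.1]
opening: 0.0005
gripper_force: 13.1
```

```bash
python3 -c "
from h import *
ctrl.snapshot('top');jf();p=ctrl.snapshot('wrist');draw(p,'w5',.095);q=ctrl.snapshot('side');draw(q,'s5',.095);
a=cv2.imread('pics/w5.png');b=cv2.imread('pics/s5.png')[230:470,200:520];cv2.imwrite('pics/c5.png',np.hstack([cv2.resize(a,(400,300)),cv2.resize(b,(400,300))]))
jf()"
```

```text
clk 12.4333 jig xy [-0.0477 -0.0269] z 0.0899 yaw [179.92875251   0.2911698  -21.62812825] F [-16.9   5.1] 18.7
clk 12.5333 jig xy [-0.0477 -0.0269] z 0.0899 yaw [179.92978503   0.29095336 -21.62814163] F [-17.7   4.3] 17.2
```

View pics/c5.png

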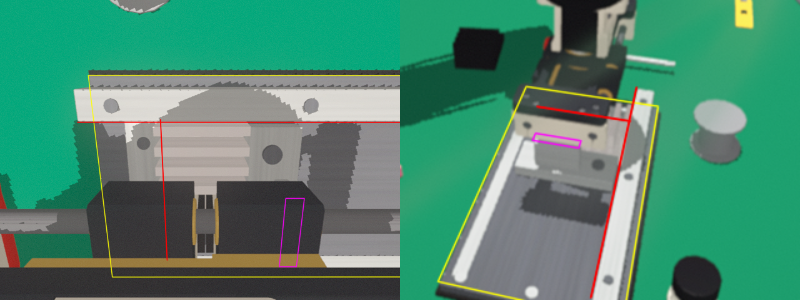

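The sink is flush with the fence and held between stop and jaw, with about 17 N each way and steady. Handing in.

```bash
python3 -c "
from h import *
print(ctrl.close_job());jf()"
```

```text
the job is handed in; nothing more can be done
None
the job is handed in; nothing more can be done
```

The job is handed in, but no verdict came back: the jaw traps the heat sink square against the end stop, and the arm is still holding the diagonal push (about 17 N toward the fence and 17 N down, measured at the wrist), with the sink flush against the fence in the last camera check.

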